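Rub up a barometer case on the clockwork turntable

TASK

Rub up the brass barometer case all round: with the gripper shut, push its side straight back from its near side, midway between the two brake shoes, so that the clockwork table comes off them and turns under your fingertips, and follow the off-centre rim with 4 to 12 N, easing or pressing to keep the table at about 1 rad/s (0.75 to 1.25) for 10 seconds without a break. Never press above 18 N or let the table race past 3 rad/s. Then draw back so that the table returns to its shoes and stops, and leave the other things where they are.

Things in the scene. Friction and masses are not known exactly. Their poses are not given: they have to be found in the camera images.
- bed: Fixed dark steel bed plate, 420 x 400 x 14 mm. Origin on the bench (z = 0), right below the turntable's spindle when the slide reads 0; the plate reaches x = -180 to +240 mm and 200 mm to either side. +x is the way the slide yields; its -x side faces the robot, give or take the yaw. Push the case on that side, along +x through the spindle, between and above the two brake shoes.
- near_mid (a point): Fixed point of the bed at (-140, 0, 73) mm in its frame: turntable's near edge, level with its top, when at home, midway between the two brake shoes. These are cork blocks 50 mm wide on brass posts that touch the elm's edge at 60 degrees to either side, at (-70, 121) and (-70, -121) mm, 30 mm thick outwards, nothing higher than 70 mm.
- slide (a joint): Travel (m) of the slide carrying the turntable, along the bed's +x: 0 with the turntable against the shoes, stop at 0.046. A spring (250 N/m, 3 N preload) and a damper (40 N s/m) press it towards the shoes: the push on the case is about 3 N + 250 N/m x travel + 40 N s/m x speed. Moving mass about 4 kg with turntable and case.
- turntable (a joint): Angle (rad) of the turntable, anticlockwise from above, counting past 2 pi. Clockwork drives it with +0.48 N m, 0.003 N m less per rad. Inertia with case about 0.04 kg m2 (0.8 to 1.25 times), drag 0.10 N m per rad/s. Still while on the shoes; off them, only fingertips rubbing on the case brake it: about 5.5 to 10 N for 1 rad/s, more stops it, the lightest push lets it run at 3 rad/s.
- spindle (a point): Spindle axis at the elm turntable's top face, 73 mm above the bench; moves with the slide. The elm disc is 280 mm across, so it leaves a ledge 32 to 48 mm wide round the case, over which fingertips can reach down beside the case.
- case: Brass barometer case, white dial: drum 200 mm across, 50 mm high, fixed on the turntable, 73 to 123 mm above the bench. Origin: centre of its underside, 8 mm off the spindle along its own x (shown by the dial hand and a bar in the elm), so its near side comes and goes 16 mm a turn. x is along the bed's x at turntable angle 0. Friction with fingertips 0.5 +- 0.1.
- dome_weight: Bystander: squat nickel dome weight, 56 mm across, 34 mm high, on a back corner of the bed. Leave alone.
- prism_sight: Bystander: black prism sight housing, 40 x 34 x 52 mm, on the other back corner of the bed. Leave alone.
- clinometer: Bystander: brass ship's clinometer, an upright 110 mm disc on a 60 x 130 mm wooden foot, 123 mm high, on the bench at the left. Leave alone.
- aneroid: Bystander: aneroid movement in a brass cage, 76 mm across, 44 mm high, on the bench at the left. Leave alone.
- compass_box: Bystander: walnut compass box with sliding lid, 100 x 100 x 47 mm, on the bench at the right. Leave alone.
- driver: Bystander: screwdriver 170 mm long lying on the bench at the left. Leave alone.

How it is judged:
On the way:
1. the table turns off its shoes at 0.7 to 1.3 rad/s under fingertips pressing on the case with 3.5 to 12.5 N, for 9.5 s without a break (velocity of joint turntable between 0.7 and 1.3 rad/s and contact force between the fingers and case between 3.5 and 12.5 N and value of joint slide above 0.001 m), for 9.5 s.
At the end, for the whole second after the job is handed in: The table is back against its brake shoes (slide within 3 mm of home) and at rest (below 0.05 rad/s), untouched, and no bystander has moved 10 mm (value of joint slide below 0.003 m and velocity of joint turntable between -0.05 and 0.05 rad/s and contact force between the arm and bed below 0.1 N and distance of each of dome_weight, prism_sight, clinometer, aneroid, compass_box, driver from where it was at the start of the episode below 0.01 m).
It fails at once if fingertips press harder than 18 N (contact force between the fingers and case above 18 N).
It fails at once if the table races past 3 rad/s (velocity of joint turntable above 3 rad/s).
It fails at once if a bystander is moved 10 mm or more (distance of any of dome_weight, prism_sight, clinometer, aneroid, compass_box, driver from where it was at the start of the episode above 0.01 m).
It also fails if it takes over 58 s, if anything falls off the work surface, if the arm or the gripper's body presses on something with over 40 N, if the wrist force passes 120 N, or if a joint passes its speed limit or range.

ROBOT

A 7-joint arm with a two-finger parallel gripper is mounted at the origin on the work surface. World frame = base frame: x ahead of the robot, y to its left, z up, the work surface at z = 0. Lengths are in m, angles in rad, forces in N, time in s.
With the tool pointing down it reaches from about 0.425 to 0.875 m from the base axis. Payload 9.9 kg.
Tool frame: the origin (TCP) lies midway between the tips of the shut fingers; the grasp point (between the pads) lies 19 mm behind it; z points along the fingers, y is the line along which they close (so a half turn about z gives the same grasp; the last joint's range is limited). The gripper opens to 85 mm and grips with 20 to 120 N. Pads are 22 mm wide; open, the fingers measure 114 mm over their backs; the gripper's body (76 mm by 85 mm) begins 54 mm behind the grasp point. The pads swing forward as they close: fully open they stand 13 mm farther back than shut.
Start: joints at [-0.084, 0.576, 0.025, 1.437, -0.015, 1.129, -0.057], TCP at [0.675, 0, 0.231] pointing down, gripper open.
Joint ranges: [-2.76, 2.76], [-0.34, 2.15], [-1.52, 1.57], [0.19, 2.46], [-1.09, 4.23], [0.17, 1.99], [-2.82, 2.82]. Speed limits (rad/s): [2.22, 2.22, 3.01, 3.01, 3.14, 3.14, 3.14].

INTERFACE

Orientations are given as a unit quaternion [x, y, z, w].
In Python, from workcell import readout, vision, job gives the robot as it stands.
- The arm moves only by the tool jog_arm, never from a script. Its argument "increments" is text: rows parted by semicolons, each of 5 numbers parted by spaces: the finger opening in mm, from 0 to 85.4, then the shift along the tool's x, y, z in units of 30 cm (1.0 is 30 cm), then the turn about the tool's z in units of pi/2 rad (1.0 is pi/2 rad). A call has 1 to 8 rows; each row is the pose to reach, as a shift and turn from the pose commanded when the call began, along the tool's axes at that moment; what a row does not reach only later rows make up. A row lasts 1/12 s, in which the tool goes at most 41.7 mm and 7.16 degrees, less where a joint would pass 70% of its speed; a pose out of reach is approached as far as the arm can. A call with a number of a shift or a turn outside -1 to 1 is refused whole. A call with a gripper value outside its range is refused whole. The fingers move at their own pace and stop on an object; the grip force is fixed at half the most. Time passes only in rows, so rows that repeat a pose let the fingers close. It gives the time, the measured TCP pose, the force, the opening and the grip force at its end, in the units of the state.
- readout.read_state(): the state, without advancing time (a new reading comes with each control period).
- vision.get_image(name): name is "scene" or "side" or "wrist"; returns the picture (384x512x3 uint8, red, green, blue); there is no depth.
- vision.camera_model(name): a dict with "K" (3x3 intrinsics, pixels), "dist_coeffs" ([k1, k2, p1, p2, k3] as OpenCV has them; the pictures are not rectified), "position" and "orientation" of the camera in the world. Camera axes: x right, y down, z forward; pixel columns grow to the right and rows downward; lengths in m; the calibration is good to about 2 mm. A picture is of the moment at which its call begins: read the wrist's pose just before it. camera_model takes no time and is no camera call; for the wrist camera it gives the pose at the moment of the call.
- job.job_done(): hands the job in; it is judged then, once.
The state is a dict: "clock": time; "q": joint angles; "dq": joint speeds; "joint_efforts": joint torques, N m; "ee_pos": TCP position; "orientation": TCP orientation; "wrist_force": force on the tool from outside, world axes, zero at the start; "moment": the same for the moment, N m; "grip_width": finger opening in m; "gripper_force": force on a finger pad.
Only numpy, scipy, OpenCV 4.12 (cv2) and the standard library are available. Lean on these libraries where they do the work, as an engineer would, in place of code of your own. Each camera call takes 0.05 s, during which the arm holds its last target. There are 200 camera calls.

## Working session

There is one attempt and no reset: what is moved stays moved. The work goes in short steps, Python scripts to look and compute and a tool call to move; the robot and the scene stay as the last step left them, time stands still between calls to the robot, and variables do not carry over. Pictures are saved under pics/ and viewed, at most 10 in all, crops included, and the job is handed in when it is done.

Besides the shell and the picture viewer there is one more tool, called after "Call:" by a JSON object that holds its "method" and its "body". jog_arm: Moves the arm, as the interface text tells. Its arguments: {"type":"object","properties":{"increments":{"type":"string"}},"required":["increments"]}

```bash
mkdir -p pics; ls; python3 - <<'E'
from workcell import readout, vision
import cv2
s=readout.read_state(); print(s)
for n in("scene","side"):
    cv2.imwrite(f"pics/{n}0.png",vision.get_image(n)[:,:,::-1]); print(vision.camera_model(n))
E
```

```text
pics
{'clock': 0.0, 'q': array([-0.08381494,  0.57652666,  0.02486211,  1.43793028, -0.015012  ,
        1.12899967, -0.05651443]), 'dq': array([ 0.00049243, -0.00040503,  0.00031817,  0.00030759,  0.00036464,
       -0.00108565, -0.00019855]), 'joint_efforts': array([ 1.10782021e-03, -7.65753937e+01,  2.25157209e+00, -2.85965914e+01,
        1.54639565e-02,  1.25475466e-02,  7.09064329e-05]), 'ee_pos': array([6.74534900e-01, 8.25909153e-06, 2.30438874e-01]), 'orientation': array([ 7.07101567e-01,  7.07111497e-01, -6.23566668e-04, -5.62141806e-04]), 'wrist_force': array([ 0.37732666,  0.28761718, -0.62038289]), 'moment': array([-0.02919501, -0.02642639, -0.02574642]), 'gripper_force': 0.0, 'grip_width': 0.08525471423845496}
{'K': array([[497.82778316,   0.        , 266.8473113 ],
       [  0.        , 497.82778316, 196.7530507 ],
       [  0.        ,   0.        ,   1.        ]]), 'dist_coeffs': array([-0.12387085,  0.        ,  0.        ,  0.        ,  0.        ]), 'position': array([ 1.27127082, -1.00368251,  0.81472367]), 'orientation': array([ 0.82764398,  0.26942161, -0.14624928, -0.47013676])}
{'K': array([[432.68802603,   0.        , 254.88169595],
       [  0.        , 432.68802603, 191.72187283],
       [  0.        ,   0.        ,   1.        ]]), 'dist_coeffs': array([-0.00530807,  0.        ,  0.        ,  0.        ,  0.        ]), 'position': array([0.49318821, 1.01182178, 0.65023058]), 'orientation': array([-0.05337667,  0.86530251, -0.49813093,  0.01637289])}
```

View pics/scene0.png

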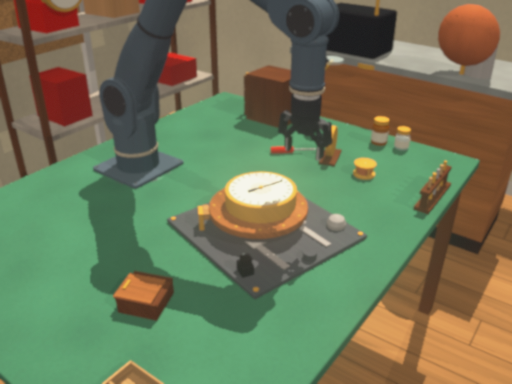

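View pics/side0.png

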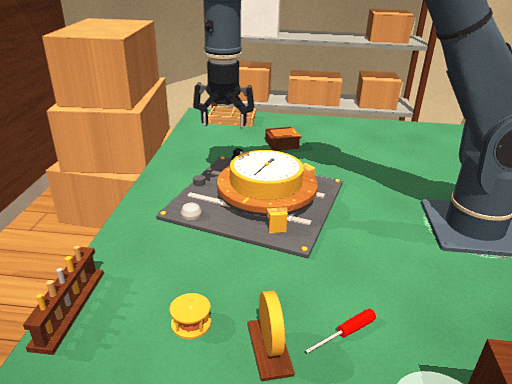

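```bash
python3 - <<'E'
import cv2,numpy as np
a=cv2.imread("pics/scene0.png")[160:300,160:372];b=cv2.imread("pics/side0.png")[140:260,152:352]
f=lambda i,w,h:cv2.resize(i,(w,h),interpolation=cv2.INTER_CUBIC)
cv2.imwrite("pics/c1.png",f(a,212*3+100-100,140*3)); cv2.imwrite("pics/c2.png",f(b,200*4,120*4))
E
```

```text
(no output)
```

View pics/c1.png

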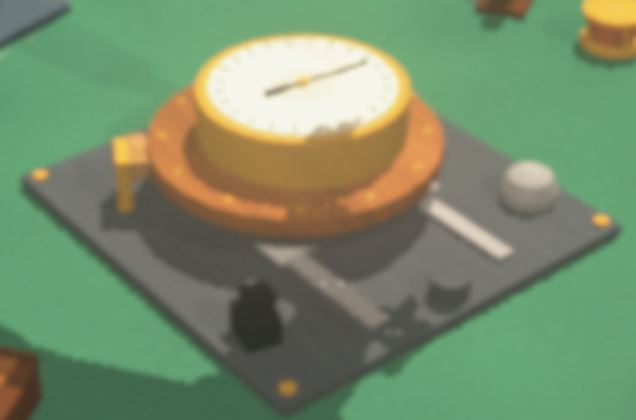

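View pics/c2.png

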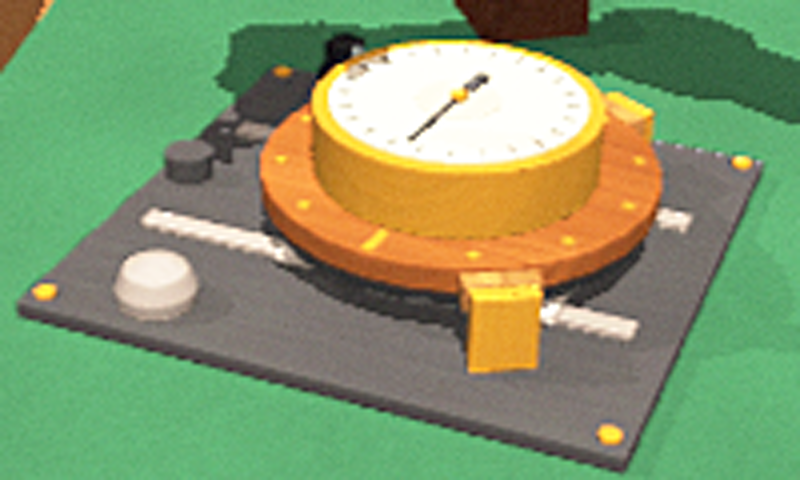

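```bash
cat > h.py <<'E'
import numpy as np,cv2
from scipy.spatial.transform import Rotation as R
from workcell import readout, vision
def proj(n,P):
    m=vision.camera_model(n);Rc=R.from_quat(m["orientation"]).as_matrix()
    pc=(np.atleast_2d(P)-m["position"])@Rc
    return cv2.projectPoints(pc,np.zeros(3),np.zeros(3),m["K"],m["dist_coeffs"])[0][:,0]
def ray(n,uv,z):
    m=vision.camera_model(n);p=cv2.undistortPoints(np.array([[uv]],float),m["K"],m["dist_coeffs"])[0,0]
    d=R.from_quat(m["orientation"]).apply([*p,1]);c=m["position"];return c+d*(z-c[2])/d[2]
E
python3 - <<'E'
from h import *
from scipy.optimize import least_squares
sc=lambda u:(160+(u[0]+.5)/3-.5,160+(u[1]+.5)/3-.5)
si=lambda u:(152+(u[0]+.5)/4-.5,140+(u[1]+.5)/4-.5)
C=[('scene',sc((39,175)),-1,-1),('scene',sc((601,220)),1,1),('scene',sc((288,387)),1,-1),
('side',si((610,434)),-1,1),('side',si((45,292)),1,1),('side',si((741,162)),-1,-1),('side',si((284,71)),1,-1)]
def pts(p,sx,sy):
    x,y,t,d=p; l=np.array([.03+sx*(.21-d),sy*(.2-d)])
    return [x+l[0]*np.cos(t)-l[1]*np.sin(t),y+l[0]*np.sin(t)+l[1]*np.cos(t),.0155]
f=lambda p:np.concatenate([proj(n,pts(p,a,b))[0]-uv for n,uv,a,b in C])
r=least_squares(f,[.6,-.1,0,.015]);print(r.x,np.degrees(r.x[2]),r.fun.round(2))
for n,uv in(('side',si((460,95))),('scene',sc((303,81)))):print(ray(n,uv,.125))
tb=ray('side',si((412,138)),.125),ray('side',si((375,240)),.073);print(tb)
E
```

```text
[ 0.56106529 -0.04485808 -0.26393733  0.01499313] -15.12249497793987 [ 0.08  0.07 -0.52  0.37 -0.33  0.22  0.06  0.36 -0.04  0.26 -0.05  0.29
 -0.67  0.33]
[ 0.56329725 -0.04340153  0.125     ]
[ 0.56242172 -0.03334645  0.125     ]
(array([0.58878544, 0.02380334, 0.125     ]), array([0.60647158, 0.06869159, 0.073     ]))
```

Call:
{"method": "jog_arm", "body": {"increments": "0 -0.04 -0.78 0 -0.4; 0 -0.04 -0.78 0 -0.4; 0 -0.04 -0.78 0 -0.4; 0 -0.04 -0.78 0 -0.5; 0 -0.04 -0.78 0 -0.6; 0 -0.04 -0.78 0 -0.6; 0 -0.04 -0.78 0 -0.6; 0 -0.04 -0.78 0 -0.6"}}

```text
clock: 0.77
ee_pos: [0.4392, -0.0123, 0.2316]
orientation: [0.306, 0.952, -0.0, 0.0]
wrist_force: [1.0, 0.3, -0.2]
grip_width: -0.0002
gripper_force: 0.0
```

```bash
cat >> h.py <<'E'
t=-0.26394;U=np.array([np.cos(t),np.sin(t),0]);V=np.array([-U[1],U[0],0]);S0=np.array([.56107,-.04486,0])
def st():
    s=readout.read_state();Rm=R.from_quat(s["orientation"]).as_matrix();p=s["ee_pos"]
    print("t",round(s["clock"],3),"s,v,z mm",((p-S0)@U*1e3).round(2),((p-S0)@V*1e3).round(2),(p[2]*1e3).round(2),"Fu,Fv,Fz",(s["wrist_force"]@np.array([U,V,[0,0,1]]).T).round(2),"grip",round(s["grip_width"],4))
    return s,Rm
def move(s,Rm,su,sv,z):   # tool shift units to reach su,sv,z mm
    P=S0+U*su/1e3+V*sv/1e3;P[2]=z/1e3
    d=Rm.T@(P-s["ee_pos"])/.3
    x=Rm[:,0];a=np.arctan2(x[1],x[0]);e=(a-(t+np.pi)+np.pi)%(2*np.pi)-np.pi
    print("shift",d.round(4),"turn",round(e/(np.pi/2),4),"tilt",Rm[:,2].round(4))
E
python3 -c "
from h import *
move(*st(),-125,0,231)"
```

```text
t 0.767 s,v,z mm -126.09 -0.38 231.62 Fu,Fv,Fz [ 0.89  0.58 -0.21] grip -0.0002
shift [-0.003   0.0025  0.0021] turn -0.2276 tilt [-1.e-04 -5.e-04 -1.e+00]
```

Call:
{"method": "jog_arm", "body": {"increments": "0 -0.003 0.003 0 -0.08; 0 -0.003 0.003 0.1 -0.16; 0 -0.003 0.003 0.2 -0.2276; 0 -0.003 0.003 0.3 -0.2276; 0 -0.003 0.003 0.4 -0.2276; 0 -0.003 0.003 0.445 -0.2276; 0 -0.003 0.003 0.445 -0.2276; 0 -0.003 0.003 0.445 -0.2276"}}

```text
clock: 1.43
ee_pos: [0.4418, -0.0118, 0.0974]
orientation: [0.135, 0.991, -0.0, -0.001]
wrist_force: [0.3, -0.1, 0.3]
grip_width: 0.0002
gripper_force: 0.0
```

```bash
python3 -c "
from h import *
move(*st(),-115,0,98)
import time
a=vision.get_image('scene');cv2.imwrite('pics/s1.png',a[160:300,160:372,::-1])
b=vision.get_image('side');cv2.imwrite('pics/s2.png',b[100:260,152:412,::-1])
# rectified dial, 1px=1mm, world axes u right, v up
def rect(n,img):
    c=S0+8e-3*(U*np.cos(1.45)+V*np.sin(1.45)); g=np.arange(-100,101)/1e3
    X,Y=np.meshgrid(g,-g);P=c+X[...,None]*U+Y[...,None]*V;P[...,2]=.123
    m=proj(n,P.reshape(-1,3)).reshape(201,201,2).astype(np.float32);return cv2.remap(img,m[...,0],m[...,1],1)
o=np.hstack([rect('scene',a),rect('side',b)])[:,:,::-1]
cv2.imwrite('pics/r1.png',cv2.resize(o,None,fx=1.9,fy=1.9))
"
```

```text
t 1.433 s,v,z mm -123.81 0.84 97.45 Fu,Fv,Fz [ 0.27 -0.02  0.32] grip 0.0002
shift [-0.0294 -0.0026 -0.0019] turn -0.0042 tilt [-0.002 -0.    -1.   ]
```

View pics/r1.png

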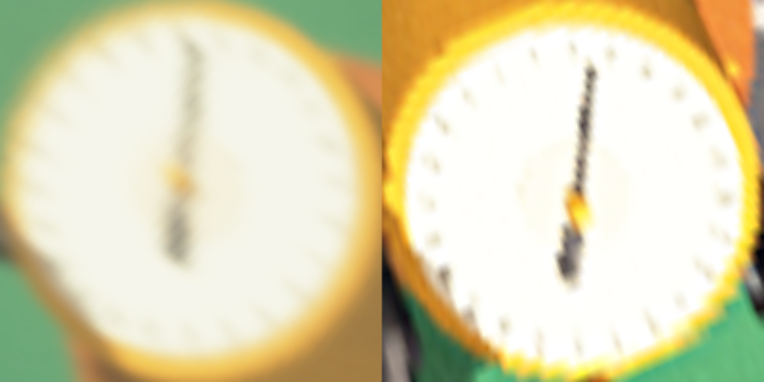

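View pics/s2.png

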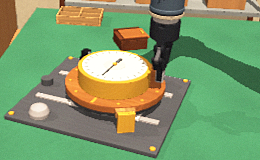

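```bash
cat >> h.py <<'E'
def rect(n,img,x,th,z=.127,w=70):
    c=S0+U*x/1e3+8e-3*(U*np.cos(th)+V*np.sin(th));g=np.arange(-w,w+1)/1e3
    X,Y=np.meshgrid(g,-g);P=c+X[...,None]*U+Y[...,None]*V;P[...,2]=z
    m=proj(n,P.reshape(-1,3)).reshape(2*w+1,2*w+1,2).astype(np.float32);return cv2.remap(img,m[...,0],m[...,1],1)
def angle(n,x,th,r=62,save=None):
    a=vision.get_image(n)
    for _ in range(3):
        q=rect(n,a,x,th);
        g=cv2.cvtColor(q,cv2.COLOR_RGB2GRAY).astype(float);w=(g.shape[0]-1)//2
        Y,X=np.mgrid[w:-w-1:-1,-w:w+1];rr=np.hypot(X,Y)
        m=(rr<r)&(rr>10)
        W=np.clip(np.median(g[m])*.85-g,0,None)*m
        # keep pixels near the predicted line, both ways
        d=abs(-X*np.sin(th)+Y*np.cos(th));al=abs(X*np.cos(th)+Y*np.sin(th));W=W*(d<6+.6*al)
        mx,my=(W*X).sum()/W.sum(),(W*Y).sum()/W.sum()
        C=np.array([[(W*(X-mx)**2).sum(),(W*(X-mx)*(Y-my)).sum()],[0,(W*(Y-my)**2).sum()]]);C[1,0]=C[0,1]
        e=np.linalg.eigh(C)[1][:,1];f=np.arctan2(e[1],e[0]);th=f+np.pi*round((th-f)/np.pi)
    if save: cv2.imwrite(save,q[:,:,::-1])
    lng=X*np.cos(th)+Y*np.sin(th)
    return th,(W*(lng>42)).sum()/max(1,(W*(lng<-42)).sum())
E
python3 -c "
from h import *
for n in('side','scene'):
  for g in(1.1,1.45,1.8):print(n,g,angle(n,0,g))"
```

```text
side 1.1 (np.float64(1.4521252638360298), np.float64(7788.0))
side 1.45 (np.float64(1.452061309508907), np.float64(7660.5))
side 1.8 (np.float64(1.4524955326331253), np.float64(7947.75))
scene 1.1 (np.float64(1.4854594835967783), np.float64(117.60000000000016))
scene 1.45 (np.float64(1.4863073201069503), np.float64(108.60000000000016))
scene 1.8 (np.float64(1.4868000677511397), np.float64(108.60000000000016))
```

Call:
{"method": "jog_arm", "body": {"increments": "0 -0.01 -0.0026 0 -0.004; 0 -0.02 -0.0026 0 -0.004; 0 -0.026 -0.0026 0 -0.004; 0 -0.03 -0.0026 0 -0.004; 0 -0.032 -0.0026 0 -0.004; 0 -0.034 -0.0026 0 -0.004; 0 -0.035 -0.0026 0 -0.004"}}

```text
clock: 2.42
ee_pos: [0.4522, -0.0154, 0.0977]
orientation: [0.132, 0.991, -0.0, -0.0]
wrist_force: [-0.7, 0.5, -1.0]
grip_width: -0.0001
gripper_force: 0.0
```

```bash
python3 -c "
from h import *
move(*st(),-112,0,98)
print(angle('side',0,1.452))"
```

```text
t 2.417 s,v,z mm -112.82 0.05 97.74 Fu,Fv,Fz [-0.82  0.25 -1.03] grip -0.0001
shift [-0.0027 -0.0002 -0.0009] turn -0.0004 tilt [-2.e-04  0.e+00 -1.e+00]
(np.float64(1.4523487435939013), np.float64(7819.0))
```

Call:
{"method": "jog_arm", "body": {"increments": "0 -0.002 0 0 0; 0 -0.004 0 0 0; 0 -0.006 0 0 0; 0 -0.007 0 0 0"}}

```text
clock: 2.8
ee_pos: [0.4543, -0.0159, 0.0978]
orientation: [0.132, 0.991, 0.0, 0.0]
wrist_force: [-0.2, -0.5, -0.3]
grip_width: -0.0
gripper_force: 0.0
```

```bash
python3 -c "
from h import *
st()
print(angle('side',0,1.452))
st()"
```

```text
t 2.8 s,v,z mm -110.68 0.11 97.8 Fu,Fv,Fz [-0.09 -0.59 -0.34] grip -0.0
(np.float64(1.451381903270899), np.float64(7825.5))
t 2.85 s,v,z mm -110.59 0.1 97.81 Fu,Fv,Fz [ 0.54  0.63 -0.69] grip -0.0001
```

Call:
{"method": "jog_arm", "body": {"increments": "0 -0.002 0 0 0; 0 -0.004 0 0 0; 0 -0.005 0 0 0"}}

```text
clock: 3.1
ee_pos: [0.4557, -0.0163, 0.0978]
orientation: [0.132, 0.991, 0.0, 0.0]
wrist_force: [1.2, 0.9, 0.0]
grip_width: 0.0002
gripper_force: 0.0
```

```bash
python3 -c "
from h import *
st()
print(angle('side',0,1.452))
st()"
```

```text
t 3.1 s,v,z mm -109.12 0.1 97.8 Fu,Fv,Fz [0.98 1.15 0.05] grip 0.0002
(np.float64(1.4516676450641155), np.float64(7763.25))
t 3.15 s,v,z mm -109.08 0.12 97.82 Fu,Fv,Fz [ 0.62  0.65 -0.68] grip -0.0001
```

Call:
{"method": "jog_arm", "body": {"increments": "0 -0.002 0 0 0; 0 -0.004 0 0 0; 0 -0.006 0 0 0; 0 -0.007 0 0 0"}}

```text
clock: 3.48
ee_pos: [0.4564, -0.0173, 0.0974]
orientation: [0.132, 0.991, -0.0, -0.001]
wrist_force: [-4.2, -1.8, -0.3]
grip_width: 0.0002
gripper_force: 1.9
```

```bash
python3 -c "
from h import *
st()
print(angle('side',0,1.452))
st()"
```

```text
t 3.483 s,v,z mm -108.27 -0.74 97.43 Fu,Fv,Fz [-3.54 -2.81 -0.3 ] grip 0.0002
(np.float64(1.5331416408626168), np.float64(2573.0))
t 3.533 s,v,z mm -108.18 -0.7 97.44 Fu,Fv,Fz [-3.91 -2.87 -0.79] grip 0.0005
```

```bash
cat > plan.py <<'E'
import json,sys
from h import *
from scipy.optimize import least_squares
L=json.load(open("log.json"))   # cmd: [t,s], meas: [t,theta,s,Fu]
DT=.004;KA=3.0
def brake(th,mu): return mu*(.1-.008*np.cos(th))+.008*np.sin(th)
def step(S,sc,p,dt=DT):
    th,w,x,lag=S;mu,c,J=p
    lag+=(sc-lag)*dt/.035
    near=8*np.cos(th)+c
    N=max(0,KA*(lag-x-near))
    vx=(N-3-.25*x)/.04
    # implicit relaxation for the slide
    xe=(KA*(lag-near)-3)/(KA+.25); xe=max(xe,0) if lag-near>0 else max(x*0,0)
    x+=(xe-x)*(1-np.exp(-dt*(KA+.25)/.04)); N=max(0,KA*(lag-x-near))
    if x<.3: w=0.
    else: w+=dt/J*(.48-.003*(th-th0)-.1*w-brake(th,mu)*N/1)
    return [th+w*dt,max(w,0.),x,lag],N
th0=1.452
def run(p,upto):
    k=np.array(L["cmd"]);S=[1.452,0.,0.,k[0,1]];t=k[0,0];out=[];M=L["meas"];i=0;N=0
    while True:
        while i<len(M) and M[i][0]<=t+DT/2: out.append([S[0],S[1],S[2],8*np.cos(S[0])+p[1]+S[2],N]);i+=1
        if t>=upto-1e-6: return S,N,np.array(out)
        S,N=step(S,np.interp(t+DT/2,k[:,0],k[:,1]),p);t+=DT
def fit():
    M=np.array(L["meas"]);pr=np.array(L.get("p",[.5,-109.,.04]));T=L["cmd"][-1][0]
    n=len(M);wt=.8**np.arange(n)[::-1]
    def f(p):
        o=run(p,T)[2]
        dth=np.diff(o[:,0],prepend=1.452)-np.diff(M[:,1],prepend=1.452)
        return np.r_[dth/.03*np.sqrt(wt),(o[:,3]-M[:,2])/1.5*np.sqrt(wt)*.5,(o[:,4]+M[:,3])/1.5*np.sqrt(wt)*.5,(p-[.5,-109,.04])/[.1,1.,.005]]
    r=least_squares(f,pr,diff_step=1e-3,max_nfev=12);return r.x
E
cat > go.py <<'E'
# usage: go.py nrows plan_rows "shift,shift,..": logs the executed rows, looks, fits, plans next rows
from plan import *
import plan
sh=[float(a) for a in sys.argv[2].split(",")] if sys.argv[2] else []
n=int(sys.argv[1])
s=st()[0];t1=s["clock"]
if sh:
    t=L["cmd"][-1][0];b=L["cmd"][-1][1]
    t=t1-len(sh)/12
    for i,a in enumerate(sh): L["cmd"].append([t+(i+1)/12,b-300*a])
    S,N,_=run(L["p"],t1);xg,g=S[2],S[0]
    th,q=angle("side",xg,g)
    L["meas"].append([t1,th,float((s["ee_pos"]-S0)@U*1e3),float(s["wrist_force"]@U)])
    L["cmd"].append([t1+.05,L["cmd"][-1][1]])
    print("th pred",round(g,3),"meas",round(th,3),"hand",round(q,1))
p=fit();L["p"]=list(p)
T=L["cmd"][-1][0];S,N,o=run(p,T);M=np.array(L["meas"])
print("p",p.round(4),"state th,w,x",np.round(S[:3],3),"N",round(N,2))
print("th res",(o[-5:,0]-M[-5:,1]).round(3),"s res",(o[-4:,3]-M[-4:,2]).round(2),"F",M[-4:,3].round(1),o[-4:,4].round(1),"w mod",o[-4:,1].round(2))
if len(M)>2: print("w fd",(np.diff(M[-5:,1])/np.diff(M[-5:,0])).round(3))
d=o[-1,0]-M[-1,1]; S[0]-=d
if len(M)>2: # local speed correction from last interval residual
    dr=(o[-1,0]-o[-2,0])-(M[-1,1]-M[-2,1]); S[1]-=.7*dr/(M[-1,0]-M[-2,0])
print("w used",round(S[1],3))
cmd=L["cmd"][-1][1];b=cmd;rows=[];tr=[]
for i in range(n):
    # aim: state one row ahead
    thp=S[0]+S[1]*.09;nd=lambda a:(.48-.003*(a-th0)-.1*S[1]-p[2]*(1.-S[1])/.35)/brake(a,p[0])
    Nd=np.clip(nd(thp),4.5,10.);N0=np.clip((.48-.003*(thp-th0)-.1)/brake(thp,p[0]),4.5,10)
    xt=(Nd-3)/.25
    xt=np.clip(xt,S[2]-3,S[2]+3); xt=S[2]+(xt-S[2])*.7
    tgt=xt+8*np.cos(thp)+p[1]+(3+.25*xt+.04*12*(xt-S[2]))/KA
    tgt=np.clip(tgt,cmd-3.5,cmd+3.5);tgt=b-.3*round((b-tgt)/.3)
    for j in range(21):
        S,N=step(S,cmd+(tgt-cmd)*(j+.5)/21,p,1/252)
    cmd=tgt;rows.append(round(-(cmd-b)/300,3));tr.append((round(S[1],2),round(N,1),round(S[2],1)))
print("ROWS",rows);print("w,N,x",tr)
json.dump(L,open("log.json","w"))
E
cat > init.py <<'E'
import json
json.dump(dict(cmd=[[3.15,-109.08],[3.233,-108.48],[3.317,-107.88],[3.4,-107.28],[3.483,-106.98],[3.533,-106.98]],meas=[[3.483,1.533,-108.27,-3.7]],p=[.5,-109.,.04]),open("log.json","w"))
E
python3 init.py; time python3 go.py 8 ""
```

```text
t 3.533 s,v,z mm -108.18 -0.7 97.44 Fu,Fv,Fz [-3.91 -2.87 -0.79] grip 0.0005
p [ 5.000000e-01 -1.090897e+02  4.000000e-02] state th,w,x [1.452 0.    0.112] N 3.07
th res [-0.081] s res [0.14] F [-3.7] [3.1] w mod [0.]
w used 0.0
ROWS [-0.006, -0.011, -0.015, -0.019, -0.023, -0.026, -0.03, -0.03]
w,N,x [(np.float64(0.46), np.float64(4.1), np.float64(1.7)), (np.float64(0.8), np.float64(4.6), np.float64(3.5)), (np.float64(1.02), np.float64(5.0), np.float64(5.3)), (np.float64(1.15), np.float64(5.5), np.float64(7.1)), (np.float64(1.2), np.float64(6.0), np.float64(8.9)), (np.float64(1.19), np.float64(6.3), np.float64(10.5)), (np.float64(1.14), np.float64(6.7), np.float64(12.2)), (np.float64(1.09), np.float64(6.6), np.float64(13.3))]
real	0m2.284s
user	0m2.252s
sys	0m0.354s
```

Call:
{"method": "jog_arm", "body": {"increments": "0 -0.009 0 0 0; 0 -0.017 0 0 0; 0 -0.024 0 0 0; 0 -0.03 0 0 0; 0 -0.033 0 0 0"}}

```text
clock: 3.95
ee_pos: [0.4652, -0.0202, 0.0972]
orientation: [0.132, 0.991, -0.001, -0.002]
wrist_force: [-6.9, -3.8, -1.3]
grip_width: -0.0
gripper_force: 3.1
```

```bash
sed -i 's/if x<.3: w=0./if x<.03: w=0./' plan.py; python3 go.py 6 "-.009,-.017,-.024,-.03,-.033"
```

```text
t 3.95 s,v,z mm -98.98 -1.24 97.15 Fu,Fv,Fz [-5.71 -5.51 -1.27] grip -0.0
th pred 1.845 meas 1.845 hand 8271.2
p [ 5.025000e-01 -1.089914e+02  4.000000e-02] state th,w,x [ 1.816  1.025 11.649] N 6.28
th res [-0.081 -0.082] s res [ 0.23 -0.64] F [-3.7 -5.7] [2.8 6.4] w mod [0.   1.02]
w used 1.025
ROWS [-0.0, 0.001, 0.002, 0.004, 0.005, 0.006]
w,N,x [(np.float64(0.99), np.float64(6.5), np.float64(12.9)), (np.float64(0.99), np.float64(6.5), np.float64(13.3)), (np.float64(0.98), np.float64(6.5), np.float64(13.6)), (np.float64(0.98), np.float64(6.4), np.float64(13.7)), (np.float64(0.98), np.float64(6.5), np.float64(13.7)), (np.float64(0.97), np.float64(6.5), np.float64(13.9))]
```

Call:
{"method": "jog_arm", "body": {"increments": "0 0 0 0 0; 0 0.001 0 0 0; 0 0.002 0 0 0; 0 0.004 0 0 0"}}

```text
clock: 4.33
ee_pos: [0.4639, -0.0198, 0.0972]
orientation: [0.132, 0.991, -0.001, -0.002]
wrist_force: [-6.3, -2.9, -1.6]
grip_width: 0.0001
gripper_force: 2.9
```

```bash
python3 go.py 6 "0,.001,.002,.004"
```

```text
t 4.333 s,v,z mm -100.31 -1.19 97.16 Fu,Fv,Fz [-5.35 -4.49 -1.65] grip 0.0001
th pred 2.158 meas 1.977 hand 7298.8
p [ 6.719000e-01 -1.095267e+02  4.160000e-02] state th,w,x [ 1.95   0.246 12.23 ] N 6.05
th res [-0.063 -0.038 -0.04 ] s res [ 0.03 -0.65  0.26] F [-3.7 -5.7 -5.3] [3.3 6.5 5.9] w mod [0.42 0.51 0.25]
w fd [0.667 0.345]
w used 0.25
ROWS [0.01, 0.015, 0.02, 0.022, 0.023, 0.024]
w,N,x [(np.float64(0.31), np.float64(4.9), np.float64(11.1)), (np.float64(0.45), np.float64(4.8), np.float64(9.4)), (np.float64(0.58), np.float64(4.6), np.float64(8.2)), (np.float64(0.68), np.float64(4.8), np.float64(7.6)), (np.float64(0.75), np.float64(4.9), np.float64(7.5)), (np.float64(0.79), np.float64(4.9), np.float64(7.6))]
```

Call:
{"method": "jog_arm", "body": {"increments": "0 0.01 0 0 0; 0 0.015 0 0 0; 0 0.02 0 0 0; 0 0.022 0 0 0"}}

```text
clock: 4.72
ee_pos: [0.458, -0.0177, 0.0974]
orientation: [0.132, 0.991, -0.0, -0.001]
wrist_force: [-5.7, -2.2, -1.4]
grip_width: -0.0002
gripper_force: 2.5
```

```bash
python3 go.py 6 ".01,.015,.02,.022"
```

```text
t 4.717 s,v,z mm -106.6 -0.69 97.42 Fu,Fv,Fz [-4.96 -3.65 -1.44] grip -0.0002
th pred 2.107 meas 2.168 hand 6601.8
p [ 6.670000e-01 -1.094219e+02  4.060000e-02] state th,w,x [2.164 0.791 7.4  ] N 4.94
th res [-0.069 -0.047 -0.038 -0.045] s res [ 0.05 -0.64  0.27  0.37] F [-3.7 -5.7 -5.3 -5. ] [3.3 6.4 5.9 4.7] w mod [0.35 0.53 0.29 0.75]
w fd [0.667 0.345 0.5  ]
w used 0.804
ROWS [0.002, 0.003, 0.004, 0.005, 0.006, 0.007]
w,N,x [(np.float64(0.83), np.float64(4.9), np.float64(7.7)), (np.float64(0.86), np.float64(5.0), np.float64(7.7)), (np.float64(0.89), np.float64(5.0), np.float64(7.8)), (np.float64(0.91), np.float64(5.0), np.float64(7.9)), (np.float64(0.92), np.float64(5.0), np.float64(7.9)), (np.float64(0.94), np.float64(5.0), np.float64(7.9))]
```

Call:
{"method": "jog_arm", "body": {"increments": "0 0.002 0 0 0; 0 0.003 0 0 0; 0 0.004 0 0 0; 0 0.005 0 0 0; 0 0.006 0 0 0"}}

```text
clock: 5.18
ee_pos: [0.4565, -0.0172, 0.0974]
orientation: [0.132, 0.991, -0.0, -0.001]
wrist_force: [-5.6, -1.9, -0.5]
grip_width: 0.0001
gripper_force: 2.4
```

```bash
python3 go.py 6 ".002,.003,.004,.005,.006"
```

```text
t 5.183 s,v,z mm -108.13 -0.61 97.45 Fu,Fv,Fz [-4.87 -3.31 -0.54] grip 0.0001
th pred 2.533 meas 2.533 hand 8471.2
p [ 6.685000e-01 -1.095845e+02  4.250000e-02] state th,w,x [2.553 0.917 7.879] N 5.06
th res [-0.06  -0.029 -0.029 -0.051 -0.028] s res [-0.67  0.25  0.37 -0.1 ] F [-5.7 -5.3 -5.  -4.9] [6.5 6.  4.8 5. ] w mod [0.52 0.26 0.71 0.91]
w fd [0.667 0.345 0.5   0.781]
w used 0.883
ROWS [0.002, 0.002, 0.002, 0.003, 0.003, 0.002]
w,N,x [(np.float64(0.9), np.float64(4.9), np.float64(7.9)), (np.float64(0.92), np.float64(5.1), np.float64(8.0)), (np.float64(0.93), np.float64(5.1), np.float64(8.1)), (np.float64(0.94), np.float64(5.0), np.float64(8.2)), (np.float64(0.96), np.float64(5.1), np.float64(8.2)), (np.float64(0.96), np.float64(5.2), np.float64(8.4))]
```

Call:
{"method": "jog_arm", "body": {"increments": "0 0.002 0 0 0; 0 0.002 0 0 0; 0 0.002 0 0 0; 0 0.003 0 0 0; 0 0.003 0 0 0"}}

```text
clock: 5.65
ee_pos: [0.4556, -0.017, 0.0974]
orientation: [0.132, 0.991, -0.0, -0.001]
wrist_force: [-6.3, -1.8, -0.0]
grip_width: -0.0002
gripper_force: 2.5
```

```bash
python3 go.py 6 ".002,.002,.002,.003,.003"
```

```text
t 5.65 s,v,z mm -109.08 -0.61 97.45 Fu,Fv,Fz [-5.58 -3.4  -0.04] grip -0.0002
th pred 2.947 meas 2.959 hand 8070.8
p [ 6.716000e-01 -1.095996e+02  4.230000e-02] state th,w,x [2.979 0.962 8.213] N 5.09
th res [-0.027 -0.032 -0.06  -0.041 -0.03 ] s res [ 0.26  0.37 -0.1  -0.19] F [-5.3 -5.  -4.9 -5.6] [6.  4.7 5.  5.1] w mod [0.24 0.7  0.9  0.96]
w fd [0.345 0.5   0.781 0.913]
w used 0.946
ROWS [-0.001, -0.001, -0.002, -0.003, -0.004, -0.006]
w,N,x [(np.float64(0.95), np.float64(5.2), np.float64(8.5)), (np.float64(0.95), np.float64(5.2), np.float64(8.6)), (np.float64(0.96), np.float64(5.3), np.float64(8.7)), (np.float64(0.96), np.float64(5.3), np.float64(8.9)), (np.float64(0.97), np.float64(5.3), np.float64(9.1)), (np.float64(0.97), np.float64(5.5), np.float64(9.3))]
```

Call:
{"method": "jog_arm", "body": {"increments": "0 -0.001 0 0 0; 0 -0.001 0 0 0; 0 -0.002 0 0 0; 0 -0.003 0 0 0; 0 -0.004 0 0 0"}}

```text
clock: 6.12
ee_pos: [0.4568, -0.0173, 0.0975]
orientation: [0.132, 0.991, -0.0, -0.001]
wrist_force: [-6.6, -3.0, 0.9]
grip_width: -0.0005
gripper_force: 2.6
```

```bash
python3 go.py 6 "-.001,-.001,-.002,-.003,-.004"
```

```text
t 6.117 s,v,z mm -107.8 -0.63 97.53 Fu,Fv,Fz [-5.57 -4.65  0.93] grip -0.0005
th pred 3.379 meas 3.406 hand 10245.5
p [ 6.731000e-01 -1.095845e+02  4.190000e-02] state th,w,x [3.423 0.963 9.124] N 5.25
th res [-0.038 -0.066 -0.045 -0.034 -0.032] s res [ 0.37 -0.1  -0.19 -0.47] F [-5.  -4.9 -5.6 -5.6] [4.7 5.  5.1 5.3] w mod [0.7  0.9  0.96 0.96]
w fd [0.5   0.781 0.913 0.956]
w used 0.96
ROWS [-0.002, -0.004, -0.006, -0.008, -0.01, -0.013]
w,N,x [(np.float64(0.98), np.float64(5.4), np.float64(9.2)), (np.float64(0.98), np.float64(5.5), np.float64(9.5)), (np.float64(0.98), np.float64(5.5), np.float64(9.7)), (np.float64(0.98), np.float64(5.6), np.float64(9.9)), (np.float64(0.99), np.float64(5.6), np.float64(10.1)), (np.float64(0.99), np.float64(5.8), np.float64(10.4))]
```

Call:
{"method": "jog_arm", "body": {"increments": "0 -0.002 0 0 0; 0 -0.004 0 0 0; 0 -0.006 0 0 0; 0 -0.008 0 0 0; 0 -0.01 0 0 0"}}

```text
clock: 6.58
ee_pos: [0.4597, -0.0182, 0.0976]
orientation: [0.132, 0.991, -0.0, -0.001]
wrist_force: [-6.7, -2.7, 0.5]
grip_width: -0.0
gripper_force: 2.8
```

```bash
python3 go.py 6 "-.002,-.004,-.006,-.008,-.01"
```

```text
t 6.583 s,v,z mm -104.81 -0.71 97.55 Fu,Fv,Fz [-5.78 -4.34  0.51] grip -0.0
th pred 3.823 meas 3.867 hand 10281.5
p [ 6.699000e-01 -1.096134e+02  4.160000e-02] state th,w,x [ 3.903  1.007 10.178] N 5.45
th res [-0.055 -0.034 -0.021 -0.013 -0.016] s res [-0.1  -0.2  -0.47 -0.67] F [-4.9 -5.6 -5.6 -5.8] [5.  5.1 5.3 5.6] w mod [0.91 0.96 0.98 1.  ]
w fd [0.781 0.913 0.956 0.989]
w used 1.011
ROWS [-0.005, -0.008, -0.011, -0.014, -0.016, -0.019]
w,N,x [(np.float64(1.02), np.float64(5.9), np.float64(10.4)), (np.float64(1.0), np.float64(5.9), np.float64(11.0)), (np.float64(1.0), np.float64(6.0), np.float64(11.3)), (np.float64(0.99), np.float64(6.0), np.float64(11.6)), (np.float64(1.0), np.float64(6.0), np.float64(11.8)), (np.float64(1.0), np.float64(6.1), np.float64(11.9))]
```

Call:
{"method": "jog_arm", "body": {"increments": "0 -0.005 0 0 0; 0 -0.008 0 0 0; 0 -0.011 0 0 0; 0 -0.014 0 0 0; 0 -0.016 0 0 0"}}

```text
clock: 7.05
ee_pos: [0.4642, -0.0195, 0.0975]
orientation: [0.132, 0.991, -0.001, -0.001]
wrist_force: [-7.4, -2.0, 0.9]
grip_width: 0.0002
gripper_force: 3.0
```

```bash
python3 go.py 6 "-.005,-.008,-.011,-.014,-.016"
```

```text
t 7.05 s,v,z mm -100.12 -0.79 97.52 Fu,Fv,Fz [-6.61 -3.87  0.94] grip 0.0002
th pred 4.314 meas 4.269 hand 15.5
p [ 6.770000e-01 -1.095268e+02  4.120000e-02] state th,w,x [ 4.251  0.835 12.477] N 6.01
th res [-0.054 -0.044 -0.047 -0.073 -0.061] s res [-0.19 -0.47 -0.69 -0.74] F [-5.6 -5.6 -5.8 -6.6] [5.1 5.3 5.7 6.2] w mod [0.95 0.94 0.92 0.83]
w fd [0.913 0.956 0.989 0.862]
w used 0.817
ROWS [-0.001, -0.004, -0.006, -0.009, -0.012, -0.015]
w,N,x [(np.float64(0.88), np.float64(5.8), np.float64(11.8)), (np.float64(0.91), np.float64(6.0), np.float64(11.8)), (np.float64(0.93), np.float64(6.0), np.float64(11.9)), (np.float64(0.95), np.float64(6.1), np.float64(12.1)), (np.float64(0.96), np.float64(6.2), np.float64(12.3)), (np.float64(0.97), np.float64(6.2), np.float64(12.5))]
```

Call:
{"method": "jog_arm", "body": {"increments": "0 -0.001 0 0 0; 0 -0.004 0 0 0; 0 -0.007 0 0 0; 0 -0.01 0 0 0"}}

```text
clock: 7.43
ee_pos: [0.467, -0.0203, 0.0975]
orientation: [0.132, 0.991, -0.001, -0.001]
wrist_force: [-7.4, -1.3, 1.6]
grip_width: 0.0001
gripper_force: 3.1
```

```bash
sed -i 's/angle("side",xg,g)$/angle("side",xg,g,save=f"pics\/d{int(t1*100)}.png")/' go.py; sed -i 's/W=W\*(d<6+.6\*al)/W=W*(d<6+.35*al)/' h.py; cp log.json log_bak.json; python3 go.py 6 "-.001,-.004,-.007,-.01"; python3 -c "
import cv2,glob;f=sorted(glob.glob('pics/d*.png'))[-1];cv2.imwrite('pics/dz.png',cv2.resize(cv2.imread(f),None,fx=3,fy=3))"
```

```text
t 7.433 s,v,z mm -97.24 -0.82 97.5 Fu,Fv,Fz [-6.8  -3.15  1.55] grip 0.0001
th pred 4.538 meas 4.651 hand 13.5
p [ 6.73700e-01 -1.09569e+02  4.10000e-02] state th,w,x [ 4.676  0.994 12.262] N 5.93
th res [-0.031 -0.03  -0.044 -0.009 -0.025] s res [-0.47 -0.68 -0.71 -0.72] F [-5.6 -5.8 -6.6 -6.8] [5.3 5.7 6.1 6.2] w mod [0.96 0.96 0.9  0.98]
w fd [0.956 0.989 0.862 0.994]
w used 1.024
ROWS [-0.006, -0.009, -0.011, -0.014, -0.016, -0.018]
w,N,x [(np.float64(1.03), np.float64(6.4), np.float64(12.4)), (np.float64(1.02), np.float64(6.4), np.float64(12.9)), (np.float64(1.02), np.float64(6.3), np.float64(13.0)), (np.float64(1.02), np.float64(6.4), np.float64(13.2)), (np.float64(1.02), np.float64(6.3), np.float64(13.2)), (np.float64(1.02), np.float64(6.3), np.float64(13.2))]
```

View pics/dz.png

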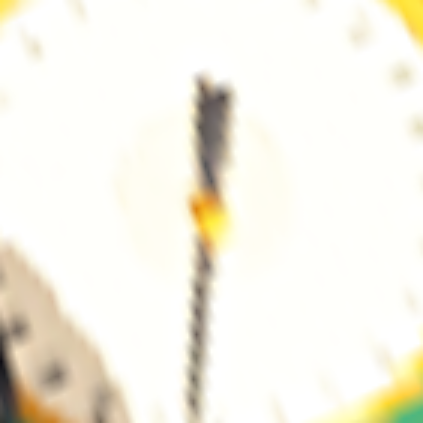

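Call:
{"method": "jog_arm", "body": {"increments": "0 -0.006 0 0 0; 0 -0.009 0 0 0; 0 -0.011 0 0 0; 0 -0.014 0 0 0; 0 -0.016 0 0 0"}}

```text
clock: 7.9
ee_pos: [0.4716, -0.0216, 0.0975]
orientation: [0.132, 0.991, -0.001, -0.001]
wrist_force: [-7.1, -1.6, 1.0]
grip_width: -0.0001
gripper_force: 3.2
```

```bash
python3 go.py 6 "-.006,-.009,-.011,-.014,-.016"
```

```text
t 7.9 s,v,z mm -92.46 -0.89 97.49 Fu,Fv,Fz [-6.43 -3.35  1.  ] grip -0.0001
th pred 5.084 meas 5.098 hand 7.0
p [ 6.74100e-01 -1.09566e+02  4.08000e-02] state th,w,x [ 5.111  0.958 13.569] N 6.25
th res [-0.031 -0.048 -0.015 -0.036 -0.033] s res [-0.68 -0.71 -0.73 -0.67] F [-5.8 -6.6 -6.8 -6.4] [5.7 6.1 6.2 6.4] w mod [0.95 0.89 0.97 0.95]
w fd [0.989 0.862 0.994 0.96 ]
w used 0.954
ROWS [-0.003, -0.004, -0.006, -0.008, -0.009, -0.01]
w,N,x [(np.float64(0.98), np.float64(6.4), np.float64(13.3)), (np.float64(0.99), np.float64(6.3), np.float64(13.3)), (np.float64(1.0), np.float64(6.3), np.float64(13.3)), (np.float64(1.0), np.float64(6.4), np.float64(13.3)), (np.float64(1.0), np.float64(6.3), np.float64(13.3)), (np.float64(1.01), np.float64(6.3), np.float64(13.2))]
```

Call:
{"method": "jog_arm", "body": {"increments": "0 -0.003 0 0 0; 0 -0.004 0 0 0; 0 -0.006 0 0 0; 0 -0.008 0 0 0; 0 -0.009 0 0 0"}}

```text
clock: 8.37
ee_pos: [0.4742, -0.0223, 0.0975]
orientation: [0.132, 0.991, -0.001, -0.001]
wrist_force: [-7.9, -1.6, 1.1]
grip_width: -0.0002
gripper_force: 3.1
```

```bash
python3 go.py 6 "-.003,-.004,-.006,-.008,-.009"
```

```text
t 8.367 s,v,z mm -89.75 -0.83 97.48 Fu,Fv,Fz [-7.2  -3.6   1.14] grip -0.0002
th pred 5.521 meas 5.563 hand 5.3
p [ 6.756000e-01 -1.095081e+02  4.070000e-02] state th,w,x [ 5.593  1.005 13.193] N 6.18
th res [-0.043 -0.008 -0.025 -0.016 -0.022] s res [-0.71 -0.71 -0.65 -0.54] F [-6.6 -6.8 -6.4 -7.2] [6.1 6.2 6.4 6.3] w mod [0.9  0.98 0.97 1.  ]
w fd [0.862 0.994 0.96  0.995]
w used 1.013
ROWS [-0.001, -0.002, -0.002, -0.002, -0.002, -0.002]
w,N,x [(np.float64(1.03), np.float64(6.2), np.float64(12.9)), (np.float64(1.03), np.float64(6.2), np.float64(12.8)), (np.float64(1.03), np.float64(6.1), np.float64(12.7)), (np.float64(1.04), np.float64(6.0), np.float64(12.4)), (np.float64(1.04), np.float64(6.0), np.float64(12.3)), (np.float64(1.04), np.float64(6.0), np.float64(12.1))]
```

Call:
{"method": "jog_arm", "body": {"increments": "0 -0.001 0 0 0; 0 -0.002 0 0 0; 0 -0.002 0 0 0; 0 -0.003 0 0 0; 0 -0.003 0 0 0"}}

```text
clock: 8.83
ee_pos: [0.4751, -0.0225, 0.0975]
orientation: [0.132, 0.991, -0.001, -0.001]
wrist_force: [-7.5, -1.8, 1.3]
grip_width: 0.0002
gripper_force: 3.0
```

```bash
python3 go.py 6 "-.001,-.002,-.002,-.003,-.003"
```

```text
t 8.833 s,v,z mm -88.81 -0.81 97.47 Fu,Fv,Fz [-6.72 -3.73  1.27] grip 0.0002
th pred 6.016 meas 6.043 hand 42.6
p [ 6.757000e-01 -1.095031e+02  4.070000e-02] state th,w,x [ 6.076  1.014 12.477] N 6.07
th res [-0.006 -0.023 -0.012 -0.016 -0.019] s res [-0.71 -0.65 -0.54 -0.39] F [-6.8 -6.4 -7.2 -6.7] [6.2 6.4 6.3 6.1] w mod [0.98 0.97 1.   1.02]
w fd [0.994 0.96  0.995 1.029]
w used 1.019
ROWS [0.001, 0.002, 0.003, 0.005, 0.006, 0.008]
w,N,x [(np.float64(1.02), np.float64(5.9), np.float64(12.2)), (np.float64(1.02), np.float64(5.9), np.float64(11.9)), (np.float64(1.02), np.float64(5.8), np.float64(11.6)), (np.float64(1.03), np.float64(5.6), np.float64(11.3)), (np.float64(1.03), np.float64(5.7), np.float64(11.0)), (np.float64(1.03), np.float64(5.5), np.float64(10.7))]
```

Call:
{"method": "jog_arm", "body": {"increments": "0 0.001 0 0 0; 0 0.002 0 0 0; 0 0.003 0 0 0; 0 0.005 0 0 0; 0 0.006 0 0 0"}}

```text
clock: 9.3
ee_pos: [0.4732, -0.022, 0.0974]
orientation: [0.132, 0.991, -0.001, -0.002]
wrist_force: [-7.2, -2.2, -0.5]
grip_width: -0.0001
gripper_force: 2.8
```

```bash
python3 go.py 6 ".001,.002,.003,.005,.006"
```

```text
t 9.3 s,v,z mm -90.75 -0.82 97.36 Fu,Fv,Fz [-6.35 -4.   -0.48] grip -0.0001
th pred 6.502 meas 6.546 hand 9745.2
p [ 6.755000e-01 -1.095026e+02  4.130000e-02] state th,w,x [ 6.55   1.031 10.909] N 5.75
th res [-0.024 -0.013 -0.017 -0.021 -0.046] s res [-0.65 -0.54 -0.39 -0.  ] F [-6.4 -7.2 -6.7 -6.4] [6.4 6.3 6.1 5.7] w mod [0.97 1.   1.02 1.04]
w fd [0.96  0.995 1.029 1.078]
w used 1.068
ROWS [0.003, 0.005, 0.008, 0.01, 0.012, 0.015]
w,N,x [(np.float64(1.05), np.float64(5.5), np.float64(10.7)), (np.float64(1.04), np.float64(5.5), np.float64(10.4)), (np.float64(1.04), np.float64(5.3), np.float64(10.0)), (np.float64(1.04), np.float64(5.3), np.float64(9.7)), (np.float64(1.03), np.float64(5.3), np.float64(9.5)), (np.float64(1.02), np.float64(5.2), np.float64(9.2))]
```

Call:
{"method": "jog_arm", "body": {"increments": "0 0.002 0 0 0; 0 0.005 0 0 0; 0 0.007 0 0 0; 0 0.01 0 0 0; 0 0.012 0 0 0"}}

```text
clock: 9.77
ee_pos: [0.4699, -0.021, 0.0974]
orientation: [0.132, 0.991, -0.0, -0.001]
wrist_force: [-5.8, -2.1, -0.9]
grip_width: 0.0001
gripper_force: 2.7
```

```bash
python3 go.py 6 ".002,.005,.007,.01,.012"
```

```text
t 9.767 s,v,z mm -94.26 -0.73 97.37 Fu,Fv,Fz [-5.08 -3.56 -0.92] grip 0.0001
th pred 6.985 meas 7.053 hand 9679.5
p [ 6.775000e-01 -1.094454e+02  4.110000e-02] state th,w,x [7.01  1.07  9.121] N 5.38
th res [-0.031 -0.046 -0.058 -0.083 -0.099] s res [-0.54 -0.39  0.01  0.17] F [-7.2 -6.7 -6.4 -5.1] [6.3 6.1 5.6 5.2] w mod [0.98 1.01 1.05 1.08]
w fd [0.995 1.029 1.078 1.086]
w used 1.095
ROWS [0.005, 0.008, 0.011, 0.014, 0.017, 0.02]
w,N,x [(np.float64(1.04), np.float64(5.0), np.float64(9.3)), (np.float64(1.04), np.float64(5.1), np.float64(8.8)), (np.float64(1.03), np.float64(5.0), np.float64(8.5)), (np.float64(1.03), np.float64(5.0), np.float64(8.2)), (np.float64(1.02), np.float64(4.9), np.float64(8.0)), (np.float64(1.02), np.float64(4.9), np.float64(7.8))]
```

Call:
{"method": "jog_arm", "body": {"increments": "0 0.003 0 0 0; 0 0.006 0 0 0; 0 0.009 0 0 0; 0 0.012 0 0 0; 0 0.015 0 0 0"}}

```text
clock: 10.23
ee_pos: [0.4657, -0.0198, 0.0974]
orientation: [0.132, 0.991, -0.0, -0.001]
wrist_force: [-6.0, -2.0, -1.1]
grip_width: 0.0001
gripper_force: 2.5
```

```bash
python3 go.py 6 ".003,.006,.009,.012,.015"
```

```text
t 10.233 s,v,z mm -98.57 -0.66 97.42 Fu,Fv,Fz [-5.3  -3.49 -1.08] grip 0.0001
th pred 7.449 meas 7.528 hand 7859.5
p [ 6.789000e-01 -1.093905e+02  4.100000e-02] state th,w,x [7.512 1.028 7.962] N 5.13
th res [-0.023 -0.03  -0.056 -0.08  -0.07 ] s res [-0.39  0.01  0.17  0.18] F [-6.7 -6.4 -5.1 -5.3] [6.1 5.6 5.2 4.9] w mod [1.01 1.04 1.06 1.04]
w fd [1.029 1.078 1.086 1.018]
w used 1.012
ROWS [0.006, 0.008, 0.011, 0.014, 0.017, 0.019]
w,N,x [(np.float64(0.98), np.float64(4.7), np.float64(8.1)), (np.float64(0.99), np.float64(4.9), np.float64(7.7)), (np.float64(0.98), np.float64(4.8), np.float64(7.5)), (np.float64(0.98), np.float64(4.7), np.float64(7.3)), (np.float64(0.99), np.float64(4.7), np.float64(7.1)), (np.float64(0.99), np.float64(4.7), np.float64(7.0))]
```

Call:
{"method": "jog_arm", "body": {"increments": "0 0.005 0 0 0; 0 0.008 0 0 0; 0 0.011 0 0 0; 0 0.014 0 0 0; 0 0.017 0 0 0"}}

```text
clock: 10.7
ee_pos: [0.461, -0.0184, 0.0975]
orientation: [0.132, 0.991, -0.0, -0.001]
wrist_force: [-5.3, -2.0, -0.7]
grip_width: 0.0
gripper_force: 2.3
```

```bash
python3 go.py 6 ".005,.008,.011,.014,.017"
```

```text
t 10.7 s,v,z mm -103.53 -0.59 97.47 Fu,Fv,Fz [-4.58 -3.3  -0.71] grip 0.0
th pred 7.946 meas 7.98 hand 6827.5
p [ 6.789000e-01 -1.093732e+02  4.160000e-02] state th,w,x [8.    1.041 6.79 ] N 4.84
th res [ 0.003 -0.024 -0.057 -0.057 -0.03 ] s res [0.   0.16 0.18 0.12] F [-6.4 -5.1 -5.3 -4.6] [5.6 5.2 4.9 4.6] w mod [1.03 1.03 1.02 1.05]
w fd [1.078 1.086 1.018 0.969]
w used 1.0
ROWS [0.003, 0.006, 0.008, 0.01, 0.012, 0.014]
w,N,x [(np.float64(0.97), np.float64(4.7), np.float64(7.1)), (np.float64(0.98), np.float64(4.6), np.float64(6.8)), (np.float64(0.99), np.float64(4.7), np.float64(6.7)), (np.float64(0.98), np.float64(4.7), np.float64(6.7)), (np.float64(0.98), np.float64(4.7), np.float64(6.7)), (np.float64(0.98), np.float64(4.6), np.float64(6.6))]
```

Call:
{"method": "jog_arm", "body": {"increments": "0 0.003 0 0 0; 0 0.006 0 0 0; 0 0.008 0 0 0; 0 0.01 0 0 0; 0 0.012 0 0 0"}}

```text
clock: 11.17
ee_pos: [0.4575, -0.0175, 0.0975]
orientation: [0.132, 0.991, -0.0, -0.001]
wrist_force: [-5.5, -2.4, -0.4]
grip_width: -0.0004
gripper_force: 2.3
```

```bash
python3 go.py 6 ".003,.006,.008,.01,.012"
```

```text
t 11.167 s,v,z mm -107.11 -0.57 97.47 Fu,Fv,Fz [-4.66 -3.74 -0.44] grip -0.0004
th pred 8.431 meas 8.44 hand 7653.5
p [ 6.789000e-01 -1.093732e+02  4.160000e-02] state th,w,x [8.479 1.004 6.698] N 4.81
th res [-0.021 -0.055 -0.056 -0.03  -0.013] s res [0.16 0.18 0.12 0.  ] F [-5.1 -5.3 -4.6 -4.7] [5.2 4.9 4.6 4.6] w mod [1.03 1.01 1.05 1.01]
w fd [1.086 1.018 0.969 0.985]
w used 0.979
ROWS [0.003, 0.004, 0.006, 0.007, 0.008, 0.009]
w,N,x [(np.float64(0.97), np.float64(4.6), np.float64(6.7)), (np.float64(0.97), np.float64(4.7), np.float64(6.7)), (np.float64(0.98), np.float64(4.6), np.float64(6.6)), (np.float64(0.98), np.float64(4.7), np.float64(6.6)), (np.float64(0.98), np.float64(4.7), np.float64(6.7)), (np.float64(0.99), np.float64(4.7), np.float64(6.7))]
```

Call:
{"method": "jog_arm", "body": {"increments": "0 0.003 0 0 0; 0 0.004 0 0 0; 0 0.006 0 0 0; 0 0.007 0 0 0; 0 0.008 0 0 0; 0 0.009 0 0 0"}}

```text
clock: 11.72
ee_pos: [0.4549, -0.0167, 0.0975]
orientation: [0.132, 0.991, -0.0, -0.001]
wrist_force: [-5.2, -1.5, -0.5]
grip_width: 0.0003
gripper_force: 2.3
```

```bash
python3 go.py 7 ".003,.004,.006,.007,.008,.009"
```

```text
t 11.717 s,v,z mm -109.82 -0.54 97.48 Fu,Fv,Fz [-4.6  -2.85 -0.53] grip 0.0003
th pred 8.978 meas 8.974 hand 9442.2
p [ 6.791000e-01 -1.093681e+02  4.150000e-02] state th,w,x [9.03  0.997 6.702] N 4.74
th res [-0.052 -0.055 -0.03  -0.013  0.004] s res [ 0.18  0.12  0.   -0.12] F [-5.3 -4.6 -4.7 -4.6] [4.9 4.6 4.6 4.7] w mod [1.01 1.05 1.01 1.  ]
w fd [1.018 0.969 0.985 0.97 ]
w used 0.975
ROWS [-0.0, -0.0, -0.0, -0.0, -0.0, -0.001, -0.002]
w,N,x [(np.float64(0.97), np.float64(4.8), np.float64(6.9)), (np.float64(0.97), np.float64(4.8), np.float64(7.0)), (np.float64(0.96), np.float64(4.8), np.float64(7.2)), (np.float64(0.97), np.float64(4.8), np.float64(7.3)), (np.float64(0.97), np.float64(4.8), np.float64(7.3)), (np.float64(0.98), np.float64(4.9), np.float64(7.4)), (np.float64(0.98), np.float64(5.0), np.float64(7.6))]
```

Call:
{"method": "jog_arm", "body": {"increments": "0 0 0 0 0; 0 0 0 0 0; 0 0 0 0 0; 0 0 0 0 0; 0 0 0 0 0; 0 -0.001 0 0 0"}}

```text
clock: 12.27
ee_pos: [0.4551, -0.0168, 0.0975]
orientation: [0.132, 0.991, -0.0, -0.001]
wrist_force: [-6.7, -2.1, -0.4]
grip_width: -0.0003
gripper_force: 2.5
```

```bash
python3 go.py 7 "0,0,0,0,0,-.001"
```

```text
t 12.267 s,v,z mm -109.58 -0.58 97.5 Fu,Fv,Fz [-5.95 -3.81 -0.41] grip -0.0003
th pred 9.521 meas 9.5 hand 8686.8
p [ 6.799000e-01 -1.093467e+02  4.090000e-02] state th,w,x [9.567 0.987 7.445] N 4.86
th res [-0.056 -0.03  -0.014  0.004  0.016] s res [ 0.12  0.   -0.12 -0.35] F [-4.6 -4.7 -4.6 -5.9] [4.6 4.6 4.7 4.9] w mod [1.05 1.01 1.   0.98]
w fd [0.969 0.985 0.97  0.957]
w used 0.972
ROWS [-0.001, -0.003, -0.004, -0.006, -0.008, -0.01, -0.012]
w,N,x [(np.float64(0.98), np.float64(4.9), np.float64(7.5)), (np.float64(0.98), np.float64(5.1), np.float64(7.8)), (np.float64(0.98), np.float64(5.0), np.float64(8.0)), (np.float64(0.98), np.float64(5.2), np.float64(8.2)), (np.float64(0.97), np.float64(5.2), np.float64(8.5)), (np.float64(0.97), np.float64(5.3), np.float64(8.7)), (np.float64(0.97), np.float64(5.3), np.float64(8.9))]
```

Call:
{"method": "jog_arm", "body": {"increments": "0 -0.001 0 0 0; 0 -0.002 0 0 0; 0 -0.004 0 0 0; 0 -0.006 0 0 0; 0 -0.008 0 0 0; 0 -0.01 0 0 0"}}

```text
clock: 12.82
ee_pos: [0.4581, -0.0177, 0.0976]
orientation: [0.132, 0.991, -0.0, -0.001]
wrist_force: [-6.2, -2.5, 0.9]
grip_width: -0.0002
gripper_force: 2.7
```

```bash
python3 go.py 7 "-.001,-.002,-.004,-.006,-.008,-.01"
```

```text
t 12.817 s,v,z mm -106.49 -0.61 97.6 Fu,Fv,Fz [-5.31 -4.07  0.94] grip -0.0002
th pred 10.067 meas 10.036 hand 1100.8
p [ 6.808000e-01 -1.093256e+02  4.020000e-02] state th,w,x [10.118  1.006  8.586] N 5.06
th res [-0.031 -0.014  0.003  0.015  0.03 ] s res [ 0.01 -0.11 -0.35 -0.64] F [-4.7 -4.6 -5.9 -5.3] [4.6 4.7 4.9 5.2] w mod [1.01 1.   0.98 1.  ]
w fd [0.985 0.97  0.957 0.974]
w used 0.987
ROWS [-0.003, -0.005, -0.008, -0.011, -0.013, -0.016, -0.019]
w,N,x [(np.float64(0.99), np.float64(5.3), np.float64(8.8)), (np.float64(0.99), np.float64(5.3), np.float64(9.1)), (np.float64(0.99), np.float64(5.5), np.float64(9.3)), (np.float64(0.99), np.float64(5.5), np.float64(9.6)), (np.float64(0.99), np.float64(5.5), np.float64(9.8)), (np.float64(1.0), np.float64(5.6), np.float64(10.0)), (np.float64(1.0), np.float64(5.7), np.float64(10.2))]
```

Call:
{"method": "jog_arm", "body": {"increments": "0 -0.003 0 0 0; 0 -0.005 0 0 0; 0 -0.007 0 0 0; 0 -0.01 0 0 0; 0 -0.012 0 0 0"}}

```text
clock: 13.28
ee_pos: [0.4615, -0.0187, 0.0976]
orientation: [0.132, 0.991, -0.0, -0.001]
wrist_force: [-6.7, -2.7, 1.3]
grip_width: 0.0
gripper_force: 2.7
```

```bash
python3 go.py 7 "-.003,-.005,-.007,-.01,-.012"
```

```text
t 13.283 s,v,z mm -102.95 -0.68 97.57 Fu,Fv,Fz [-5.78 -4.38  1.34] grip 0.0
th pred 10.548 meas 10.459 hand 19.6
p [ 6.827000e-01 -1.093003e+02  3.690000e-02] state th,w,x [10.577  1.059  9.233] N 5.15
th res [-0.016 -0.     0.009  0.018  0.064] s res [-0.11 -0.35 -0.65 -0.64] F [-4.6 -5.9 -5.3 -5.8] [4.6 4.9 5.2 5.3] w mod [1.   0.98 0.98 1.04]
w fd [0.97  0.957 0.974 0.906]
w used 0.991
ROWS [-0.004, -0.007, -0.01, -0.013, -0.016, -0.019, -0.022]
w,N,x [(np.float64(0.99), np.float64(5.6), np.float64(9.8)), (np.float64(0.99), np.float64(5.6), np.float64(10.1)), (np.float64(0.99), np.float64(5.7), np.float64(10.4)), (np.float64(0.99), np.float64(5.7), np.float64(10.6)), (np.float64(1.0), np.float64(5.8), np.float64(10.8)), (np.float64(1.0), np.float64(5.8), np.float64(11.0)), (np.float64(0.99), np.float64(5.9), np.float64(11.3))]
```

Call:
{"method": "jog_arm", "body": {"increments": "0 -0.002 0 0 0; 0 -0.005 0 0 0; 0 -0.008 0 0 0; 0 -0.011 0 0 0; 0 -0.014 0 0 0"}}

```text
clock: 13.75
ee_pos: [0.4655, -0.0198, 0.0976]
orientation: [0.132, 0.991, -0.0, -0.001]
wrist_force: [-7.3, -3.0, 1.8]
grip_width: 0.0003
gripper_force: 2.9
```

```bash
python3 go.py 7 "-.002,-.005,-.008,-.011,-.014"
```

```text
t 13.75 s,v,z mm -98.82 -0.71 97.56 Fu,Fv,Fz [-6.21 -4.84  1.84] grip 0.0003
th pred 11.052 meas 10.925 hand 17.3
p [ 6.879000e-01 -1.091891e+02  3.180000e-02] state th,w,x [11.06   1.161  9.526] N 5.2
th res [-0.005  0.001  0.002  0.034  0.075] s res [-0.34 -0.65 -0.66 -0.7 ] F [-5.9 -5.3 -5.8 -6.2] [4.9 5.2 5.4 5.5] w mod [0.97 0.96 1.   1.14]
w fd [0.957 0.974 0.906 0.999]
w used 1.099
ROWS [-0.006, -0.009, -0.012, -0.014, -0.017, -0.019, -0.021]
w,N,x [(np.float64(1.07), np.float64(5.9), np.float64(10.4)), (np.float64(1.05), np.float64(5.8), np.float64(10.9)), (np.float64(1.04), np.float64(5.9), np.float64(11.1)), (np.float64(1.04), np.float64(5.8), np.float64(11.2)), (np.float64(1.03), np.float64(5.9), np.float64(11.3)), (np.float64(1.03), np.float64(5.9), np.float64(11.4)), (np.float64(1.03), np.float64(5.9), np.float64(11.4))]
```

Call:
{"method": "jog_arm", "body": {"increments": "0 -0.004 0 0 0; 0 -0.007 0 0 0; 0 -0.01 0 0 0; 0 -0.012 0 0 0; 0 -0.014 0 0 0"}}

```text
clock: 14.22
ee_pos: [0.4695, -0.0209, 0.0975]
orientation: [0.132, 0.991, -0.0, -0.001]
wrist_force: [-7.2, -2.2, 0.8]
grip_width: -0.0002
gripper_force: 2.9
```

```bash
python3 go.py 7 "-.004,-.007,-.01,-.012,-.014"
```

```text
t 14.217 s,v,z mm -94.63 -0.74 97.54 Fu,Fv,Fz [-6.41 -3.98  0.75] grip -0.0002
th pred 11.56 meas 11.42 hand 18.8
p [ 6.914000e-01 -1.091213e+02  2.770000e-02] state th,w,x [11.53   1.171 10.073] N 5.34
th res [-0.008 -0.013  0.004  0.022  0.049] s res [-0.65 -0.67 -0.74 -0.58] F [-5.3 -5.8 -6.2 -6.4] [5.2 5.4 5.6 5.5] w mod [0.93 0.96 1.07 1.15]
w fd [0.974 0.906 0.999 1.062]
w used 1.129
ROWS [-0.005, -0.007, -0.009, -0.011, -0.012, -0.013, -0.014]
w,N,x [(np.float64(1.11), np.float64(5.9), np.float64(10.6)), (np.float64(1.09), np.float64(5.8), np.float64(10.9)), (np.float64(1.08), np.float64(5.8), np.float64(11.0)), (np.float64(1.07), np.float64(5.8), np.float64(11.1)), (np.float64(1.06), np.float64(5.7), np.float64(11.1)), (np.float64(1.06), np.float64(5.7), np.float64(11.0)), (np.float64(1.05), np.float64(5.7), np.float64(10.9))]
```

Call:
{"method": "jog_arm", "body": {"increments": "0 -0.005 0 0 0; 0 -0.008 0 0 0; 0 -0.01 0 0 0; 0 -0.012 0 0 0; 0 -0.013 0 0 0"}}

```text
clock: 14.68
ee_pos: [0.4732, -0.0219, 0.0975]
orientation: [0.132, 0.991, -0.001, -0.001]
wrist_force: [-7.0, -0.9, 1.0]
grip_width: -0.0003
gripper_force: 2.9
```

```bash
python3 go.py 7 "-.005,-.008,-.01,-.012,-.013"
```

```text
t 14.683 s,v,z mm -90.78 -0.78 97.52 Fu,Fv,Fz [-6.49 -2.7   1.01] grip -0.0003
th pred 11.996 meas 11.915 hand 22.3
p [ 6.920000e-01 -1.091092e+02  2.710000e-02] state th,w,x [12.015  1.045 11.112] N 5.68
th res [-0.017 -0.003  0.01   0.028  0.045] s res [-0.68 -0.75 -0.6  -0.54] F [-5.8 -6.2 -6.4 -6.5] [5.4 5.6 5.6 5.8] w mod [0.95 1.06 1.13 1.05]
w fd [0.906 0.999 1.062 1.061]
w used 1.02
ROWS [-0.0, -0.001, -0.001, -0.001, -0.001, -0.0, 0.001]
w,N,x [(np.float64(1.02), np.float64(5.6), np.float64(11.0)), (np.float64(1.03), np.float64(5.7), np.float64(10.8)), (np.float64(1.03), np.float64(5.6), np.float64(10.7)), (np.float64(1.03), np.float64(5.6), np.float64(10.5)), (np.float64(1.03), np.float64(5.6), np.float64(10.4)), (np.float64(1.03), np.float64(5.4), np.float64(10.2)), (np.float64(1.04), np.float64(5.4), np.float64(9.9))]
```

Call:
{"method": "jog_arm", "body": {"increments": "0 -0.001 0 0 0; 0 -0.002 0 0 0; 0 -0.003 0 0 0; 0 -0.003 0 0 0; 0 -0.003 0 0 0; 0 -0.003 0 0 0"}}

```text
clock: 15.23
ee_pos: [0.474, -0.0222, 0.0974]
orientation: [0.132, 0.991, -0.001, -0.001]
wrist_force: [-7.1, -2.5, -0.1]
grip_width: -0.0001
gripper_force: 2.9
```

```bash
python3 go.py 8 "-.001,-.002,-.003,-.003,-.003,-.003"
```

```text
t 15.233 s,v,z mm -90.02 -0.82 97.44 Fu,Fv,Fz [-6.22 -4.31 -0.14] grip -0.0001
th pred 12.516 meas 12.485 hand 133.0
p [ 6.919000e-01 -1.091076e+02  2.810000e-02] state th,w,x [12.591  0.923 10.826] N 5.71
th res [0.003 0.019 0.044 0.068 0.058] s res [-0.74 -0.59 -0.54 -0.26] F [-6.2 -6.4 -6.5 -6.2] [5.6 5.5 5.8 5.7] w mod [1.07 1.14 1.06 0.94]
w fd [0.999 1.062 1.061 1.036]
w used 0.936
ROWS [0.003, 0.005, 0.006, 0.008, 0.01, 0.012, 0.014, 0.016]
w,N,x [(np.float64(0.95), np.float64(5.3), np.float64(10.4)), (np.float64(0.98), np.float64(5.2), np.float64(9.8)), (np.float64(0.99), np.float64(5.3), np.float64(9.5)), (np.float64(1.0), np.float64(5.1), np.float64(9.2)), (np.float64(1.02), np.float64(5.1), np.float64(8.8)), (np.float64(1.03), np.float64(5.0), np.float64(8.5)), (np.float64(1.03), np.float64(5.0), np.float64(8.3)), (np.float64(1.03), np.float64(4.9), np.float64(8.1))]
```

Call:
{"method": "jog_arm", "body": {"increments": "0 0.001 0 0 0; 0 0.003 0 0 0; 0 0.005 0 0 0; 0 0.007 0 0 0; 0 0.009 0 0 0; 0 0.011 0 0 0"}}

```text
clock: 15.78
ee_pos: [0.4709, -0.0212, 0.0974]
orientation: [0.132, 0.991, -0.0, -0.001]
wrist_force: [-5.7, -1.8, -1.8]
grip_width: -0.0
gripper_force: 2.6
```

```bash
python3 go.py 8 ".001,.003,.005,.007,.009,.011"
```

```text
t 15.783 s,v,z mm -93.25 -0.7 97.39 Fu,Fv,Fz [-5.07 -3.24 -1.84] grip -0.0
th pred 13.053 meas 13.077 hand 9525.0
p [ 6.941000e-01 -1.090595e+02  2.600000e-02] state th,w,x [13.03   1.019  8.537] N 5.17
th res [-0.01  -0.008 -0.01  -0.036 -0.1  ] s res [-0.62 -0.56 -0.25  0.13] F [-6.4 -6.5 -6.2 -5.1] [5.6 5.8 5.7 5. ] w mod [1.09 1.01 0.95 1.02]
w fd [1.062 1.061 1.036 1.076]
w used 1.1
ROWS [0.006, 0.008, 0.011, 0.013, 0.016, 0.019, 0.021, 0.024]
w,N,x [(np.float64(1.06), np.float64(4.6), np.float64(8.3)), (np.float64(1.07), np.float64(4.8), np.float64(7.7)), (np.float64(1.07), np.float64(4.7), np.float64(7.4)), (np.float64(1.05), np.float64(4.8), np.float64(7.2)), (np.float64(1.04), np.float64(4.7), np.float64(7.1)), (np.float64(1.04), np.float64(4.6), np.float64(6.8)), (np.float64(1.03), np.float64(4.7), np.float64(6.7)), (np.float64(1.01), np.float64(4.6), np.float64(6.6))]
```

Call:
{"method": "jog_arm", "body": {"increments": "0 0.003 0 0 0; 0 0.006 0 0 0; 0 0.009 0 0 0; 0 0.012 0 0 0; 0 0.015 0 0 0; 0 0.018 0 0 0"}}

```text
clock: 16.33
ee_pos: [0.4659, -0.0198, 0.0975]
orientation: [0.132, 0.991, -0.0, -0.001]
wrist_force: [-5.2, -1.6, -1.1]
grip_width: 0.0002
gripper_force: 2.3
```

```bash
python3 go.py 8 ".003,.006,.009,.012,.015,.018"
```

```text
t 16.333 s,v,z mm -98.41 -0.59 97.48 Fu,Fv,Fz [-4.57 -2.86 -1.09] grip 0.0002
th pred 13.561 meas 13.636 hand 9295.0
p [ 6.940000e-01 -1.090555e+02  2.690000e-02] state th,w,x [13.632  1.077  6.556] N 4.77
th res [ 0.014  0.023  0.003 -0.07  -0.061] s res [-0.55 -0.25  0.12  0.14] F [-6.5 -6.2 -5.1 -4.6] [5.8 5.7 5.  4.5] w mod [1.03 0.94 0.99 1.09]
w fd [1.061 1.036 1.076 1.017]
w used 1.065
ROWS [0.005, 0.007, 0.01, 0.012, 0.014, 0.016, 0.018, 0.02]
w,N,x [(np.float64(1.02), np.float64(4.4), np.float64(6.7)), (np.float64(1.02), np.float64(4.6), np.float64(6.4)), (np.float64(1.01), np.float64(4.5), np.float64(6.3)), (np.float64(1.0), np.float64(4.6), np.float64(6.2)), (np.float64(0.97), np.float64(4.6), np.float64(6.3)), (np.float64(0.94), np.float64(4.6), np.float64(6.3)), (np.float64(0.92), np.float64(4.6), np.float64(6.3)), (np.float64(0.89), np.float64(4.6), np.float64(6.3))]
```

Call:
{"method": "jog_arm", "body": {"increments": "0 -0.008 0 0 0; 0 -0.017 0 0 0; 0 -0.026 0 0 0; 0 -0.034 0 0 0; 0 -0.036 0 0 0; 0 -0.036 0 0 0; 0 -0.036 0 0 0"}}

```text
clock: 16.97
ee_pos: [0.4751, -0.0228, 0.0971]
orientation: [0.132, 0.991, -0.001, -0.002]
wrist_force: [-8.2, -2.2, -0.5]
grip_width: -0.0002
gripper_force: 3.8
```

```bash
python3 -c "
from h import *
st();a=angle('side',18,14.0)[0];st();b=angle('side',18,a)[0];c=angle('side',18,a)[0];print(a,b,c,8*np.cos(c))"
```

```text
t 16.967 s,v,z mm -88.72 -1.1 97.09 Fu,Fv,Fz [-7.3  -4.27 -0.45] grip -0.0002
t 17.017 s,v,z mm -88.75 -1.11 97.09 Fu,Fv,Fz [-7.12 -4.69 -1.45] grip 0.0002
13.822330149787891 13.822563126876794 13.822693088429086 2.474529355547437
```

Call:
{"method": "jog_arm", "body": {"increments": "0 0.018 0 0 0; 0 0.032 0 0 0; 0 0.045 0 0 0; 0 0.058 0 0 0; 0 0.071 0 0 0; 0 0.085 0 0 0; 0 0.105 0 0 0; 0 0.12 0 0 0"}}

```text
clock: 17.78
ee_pos: [0.4432, -0.0123, 0.0981]
orientation: [0.132, 0.991, 0.0, 0.001]
wrist_force: [0.3, 0.6, -0.4]
grip_width: -0.0002
gripper_force: 0.0
```

```bash
python3 -c "
from h import *
st();a=angle('side',0,14.2)[0];b=angle('side',0,a)[0];st();c=angle('side',0,a)[0];print(a,b,c)"
```

```text
t 17.783 s,v,z mm -122.27 0.65 98.09 Fu,Fv,Fz [ 0.09  0.67 -0.43] grip -0.0002
t 17.883 s,v,z mm -122.84 0.37 98.01 Fu,Fv,Fz [-0.23 -0.32 -0.69] grip 0.0
14.204896593936997 14.20418225028756 14.20416894675261
```

Call:
{"method": "jog_arm", "body": {"increments": "0 0.01 0 -0.05 0; 0 0.01 0 -0.1 0; 0 0.01 0 -0.2 0; 0 0.01 0 -0.3 0; 0 0.01 0 -0.3 0; 0 0.01 0 -0.3 0; 0 0.01 0 -0.3 0"}}

```text
clock: 18.52
ee_pos: [0.4401, -0.0122, 0.1876]
orientation: [0.132, 0.991, -0.0, 0.0]
wrist_force: [-0.3, 0.0, -0.9]
grip_width: 0.0003
gripper_force: 0.0
```

```bash
python3 -c "
from h import *
st();print(angle('side',0,14.204))
from workcell import job
print(job.job_done())"
```

```text
t 18.517 s,v,z mm -125.3 -0.04 187.62 Fu,Fv,Fz [-0.27 -0.05 -0.91] grip 0.0003
(np.float64(14.204115372446372), np.float64(7375.1))
the job is handed in; nothing more can be done
None
```

I handed the job in at 18.5 s with no verdict shown: the case was rubbed for about 11 s at an estimated 0.9–1.1 rad/s under about 4.5–7 N, no reading passed about 7.5 N, and after drawing back the table held still with the arm clear; I did not re-measure the bystanders.

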